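# Open the tight screw canister in its nest

### The arm

A 6-joint arm with a two-finger parallel gripper is mounted at the origin on a cart in front of the work surface, level with it; the furniture and walls round the work are solid. World frame = base frame: x ahead of the robot, y to its left, z up, the work surface at z = 0. Lengths are in m, angles in rad, forces in N, time in s.
With the tool pointing down it reaches from about 0.375 to 0.9 m from the base axis. Payload 3.1 kg.
Tool frame: the origin (TCP) lies at the very end of the fingers, on their centre line; the grasp point (between the pads) lies 19 mm behind it (grip_depth is the distance from the TCP to the grasp point, in m); z points along the fingers, y is the line along which they close (so a half turn about z gives the same grasp; the last joint's range is limited). The gripper opens to 85 mm and grips with 20 to 120 N. Pads are 22 mm wide; open, the fingers measure 114 mm over their backs; the gripper's body (76 mm by 85 mm) begins 54 mm behind the grasp point. The pads swing forward as they close: fully open they stand 13 mm farther back than shut.
Start: joints at [1.109, 0.527, 1.433, -0, 1.181, -0.178], TCP at [0.175, 0.6, 0.231] pointing down, gripper open.
Joint ranges: [-3.08, 3.08], [-0.75, 2.2], [0.22, 2.44], [-1.43, 4.57], [0, 2.65], [-2.85, 2.85]. Speed limits (rad/s): [2.79, 2.79, 3.14, 3.14, 3.14, 3.14].

### API

Orientations are given as a unit quaternion [x, y, z, w].
In Python, from station import * gives the robot as it stands.
- The arm moves only by the tool apply_moves, never from a script. Its argument "plan" is a list of rows, each a list of 7 numbers: the shift along the tool's x, y, z in m, then the turn, a rotation vector about the tool's x, y, z in rad, then the gripper command: -1 is fully open, 1 is shut, values between are in proportion. In form: [[dx, dy, dz, wx, wy, wz, jaw], ...]. A call has 1 to 8 rows; each row shifts and turns the commanded pose from where the row before left it, along the tool's axes as they then stand; what a row does not reach is not made up. A row lasts 1/8 s, in which the tool goes at most 62.5 mm and 10.7 degrees, less where a joint would pass 70% of its speed; a pose out of reach is approached as far as the arm can. A call is refused whole if a number of a shift passes 0.0625 or a number of a turn 0.188, either way. A call with a gripper value outside its range is refused whole. The fingers move at their own pace and stop on an object; "force" is the grip in N (left out, the last holds). Time passes only in rows, so rows that do not move let the fingers close. It gives the time, the measured TCP pose, the force, the opening and the grip force at its end, in the units of the state.
- sense(): the state, without advancing time (a new reading comes with each control period).
- snapshot(name): name is "scene" or "top"; returns the picture (480x640x3 uint8, red, green, blue); there is no depth.
- calibration(name): a dict with "camera_matrix" (3x3 intrinsics, pixels), "R" (3x3) and "t" (3): a world point X has camera coordinates R X + t. Camera axes: x right, y down, z forward; pixel columns grow to the right and rows downward; lengths in m; the calibration is good to about 2 mm. A picture is of the moment at which its call begins. calibration takes no time and is no camera call.
- sign_off(): hands the job in; it is judged then, once.
The state is a dict: "t": time; "q": joint angles; "qd": joint speeds; "tau": joint torques, N m; "tcp_pos": TCP position; "tool_rot": TCP orientation; "force": force on the tool from outside, world axes, zero at the start; "ft_torque": the same for the moment, N m; "finger_gap": opening from 0.0 (shut) to 1.0 (fully open); "gripper_force": force on a finger pad.
Only numpy, scipy, OpenCV 4.12 (cv2) and the standard library are available. Lean on these libraries where they do the work, as an engineer would, in place of code of your own. Each camera call takes 0.05 s, during which the arm holds its last target. There are 200 camera calls.

### The job

Stand the square canister, still closed, fully down in the square pocket of the steel nest so that it cannot turn, then unscrew its tight round cap (anticlockwise seen from above) until the threads let go. Lift the cap straight off and finish still holding it level, directly over the canister's mouth and about a finger's width above it, with the canister left upright in the nest; leave the other things on the table alone.

Things in the scene. Friction and masses are not known exactly. Their poses are not given: they have to be found in the camera images.
- nest: Dark steel nest fixed to the table, left or right of the canister: block 100x100 mm, 34 mm high, with a square blind pocket in its top, 60x60 mm, 24 mm deep, mouth chamfered 3 mm, sides parallel to the block's. Four bolt heads 3 mm high at its top corners. Origin: centre of its underside; x, y along its sides, z up.
- nest_floor (a point): Centre of the floor of the nest's pocket, 10 mm above the nest's underside.
- canister: Bare aluminium canister, 0.25 to 0.45 kg, loose: square body 56x56 mm, 45 mm high, on it a round neck 32 mm across, 19 mm high, with a coarse right-hand thread. Any quarter turn fits the pocket (2 mm spare each side). Not seated, it turns with its cap. It can be carried by its cap. Origin: centre of its underside; x, y along its sides, z up.
- canister_mouth (a point): Centre of the top of the neck, 64 mm above the canister's base. A sprung black sealing disc, 26 mm across, 4 mm thick, lies on it, its top at most 74 mm above the base. It presses the cap up with about 17 to 23 N at the start, less as the cap rises: the cap takes about 0.2 N m to turn at first and stays where it is left.
- cap: Dark steel round fluted screw cap, 51 mm across, 24 mm high, 120 g, loose, held by its thread on the canister. Origin: centre of its open underside, z up, 48 to 51 mm above the canister's base when tight (3 to 6 mm above the square body). Unscrews anticlockwise seen from above, rising 2.2 mm per radian.
- cap_top (a point): Centre of the cap's top, 24 mm above its underside; axes as the cap's. The cap's yaw less the canister's is 0.3 to 0.8 rad at the start; the thread lets go at 2.2 rad and a stop is met at 2.7 rad, so it needs 1.4 to 1.9 rad of turning, and between 2.2 and 2.7 rad it lifts straight off. Clockwise it meets a stop.
- loupe: Bystander: black stand magnifier, 42 mm across, 37 mm high. Origin: centre of its underside.
- ring_gauge: Bystander: steel ring gauge, 66 mm across, 22 mm high. Origin: centre of its underside.
- sample_pot: Bystander: white round pot with a closed lid, 53 mm across, 60 mm high; not the canister. Origin: centre of its underside.
- flange_part: Bystander: steel flange with a boss, 60 mm across, 32 mm high. Origin: centre of its underside.
There are look-alikes about, which are no part of the job. What is shaped like the cap but green is not meant.

How it is judged:
By the outcome, as a careful person would: the job done as asked, in the order asked, and still so for the second after the job is handed in, while the arm keeps its last pose, push and grip.
It also fails if it takes over 58 s, if anything falls off the work surface, if the arm or the gripper's body presses on something with over 40 N, if the wrist force passes 120 N, or if a joint passes its speed limit or range.

## Working session

There is one attempt and no reset: what is moved stays moved. The work goes in short steps, Python scripts to look and compute and a tool call to move; the robot and the scene stay as the last step left them, time stands still between calls to the robot, and variables do not carry over. Pictures are saved under pics/ and viewed, at most 10 in all, crops included, and the job is handed in when it is done.

Besides the shell and the picture viewer there is one more tool, called after "Request:" as a command line: name --pt "numbers of a row" for each row, then --argument value for the rest. apply_moves: Moves the arm, as the interface text tells. Its arguments: {"type":"object","properties":{"plan":{"type":"array"},"force":{"type":"number"}},"required":["plan"]}

```bash
mkdir -p pics; python3 - <<'E'
from station import *
import cv2
for n in("scene","top"):
    im=snapshot(n); cv2.imwrite(f"pics/{n}0.png",im[:,:,::-1]); c=calibration(n); print(n,c["camera_matrix"],c["R"],c["t"])
s=sense();print({k:s[k] for k in("t","tcp_pos","tool_rot","force","finger_gap")})
E
```

```text
scene [[554.59204023   0.         315.67637054]
 [  0.         554.59204023 230.94405241]
 [  0.           0.           1.        ]] [[-0.48879935 -0.87228254 -0.01408393]
 [-0.46306082  0.27309894 -0.84320321]
 [ 0.73935774 -0.40563546 -0.53741046]] [0.40095776 0.27199814 1.29273063]
top [[522.97578071   0.         323.85435493]
 [  0.         522.97578071 230.31323283]
 [  0.           0.           1.        ]] [[ 0.02433782 -0.99969406 -0.00441073]
 [-0.99775241 -0.02401455 -0.06255741]
 [ 0.06243235  0.00592333 -0.99803162]] [0.16209498 0.53390798 1.20788728]
{'t': 0.1, 'tcp_pos': array([0.17470169, 0.59942062, 0.23042793]), 'tool_rot': array([ 1.41415506e-01,  9.89949839e-01, -9.38257415e-04, -3.01536208e-04]), 'force': array([-0.73721639, -0.50679841, -0.68396737]), 'finger_gap': 0.9987311177027118}
```

View pics/scene0.png

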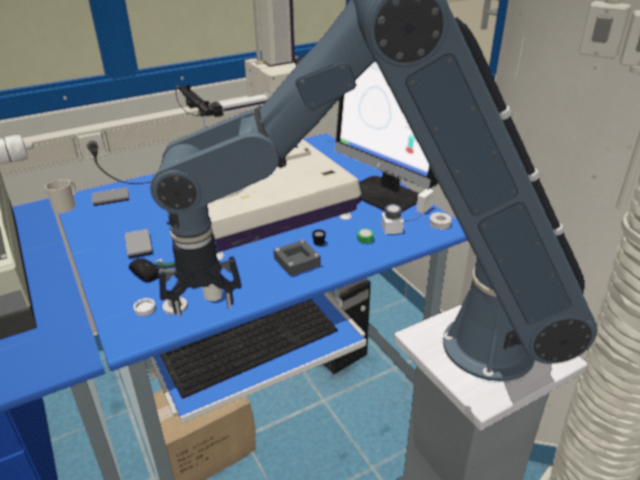

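View pics/top0.png

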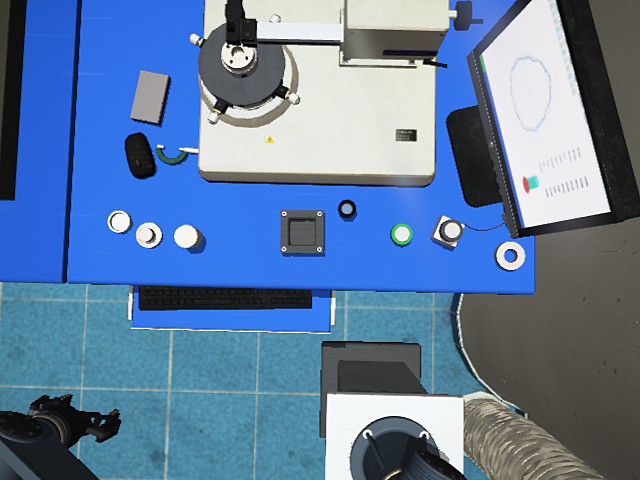

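The top view shows the nest at (303,232) and a square-bodied item with a dark round cap at (448,232). The look-alikes are the green cap shape at (401,235), the white pot at (187,237), the flange at (148,235), a ring at (510,256), another ring at (119,222) and the loupe at (347,209). The item at (448,232) fits, because it has a square aluminium body and a dark cap. I'll confirm that in a crop.

```bash
cat > h.py <<'E'
import numpy as np, cv2
from station import *
def ray(n,uv):
    c=calibration(n);K=np.array(c["camera_matrix"]);R=np.array(c["R"]);t=np.array(c["t"])
    d=R.T@np.linalg.solve(K,np.array([uv[0],uv[1],1.]));return -R.T@t,d
def onz(n,uv,z):
    o,d=ray(n,uv);return o+d*(z-o[2])/d[2]
def proj(n,X):
    c=calibration(n);p=np.array(c["camera_matrix"])@(np.array(c["R"])@np.array(X)+np.array(c["t"]));return p[:2]/p[2]
E
python3 - <<'E'
from h import *
t=cv2.imread("pics/top0.png");s=cv2.imread("pics/scene0.png")
a=cv2.resize(t[205:260,380:480],None,fx=8,fy=8,interpolation=cv2.INTER_CUBIC)[:,:400*2]
a=cv2.resize(t[207:257,410:485],(450,300),interpolation=cv2.INTER_CUBIC)
b=cv2.resize(t[200:260,265:340],(350,280),interpolation=cv2.INTER_CUBIC)
c=cv2.resize(s[195:245,350:425],(450,300),interpolation=cv2.INTER_CUBIC)
d=cv2.resize(s[230:285,260:335],(350,257),interpolation=cv2.INTER_CUBIC)
o=np.zeros((600,800,3),np.uint8);o[:300,:450]=a;o[:280,450:]=b;o[300:,:450]=c;o[300:557,450:]=d
cv2.imwrite("pics/crop0.png",o)
hsv=cv2.cvtColor(t,cv2.COLOR_BGR2HSV)
nb=(~((hsv[...,0]>100)&(hsv[...,0]<125)&(hsv[...,1]>150))).astype(np.uint8)*255
for nm,(x0,y0,x1,y1) in dict(can=(425,205,475,260),nest=(268,200,338,262)).items():
    m=nb[y0:y1,x0:x1]
    for k in cv2.findContours(m,cv2.RETR_EXTERNAL,cv2.CHAIN_APPROX_NONE)[0]:
        if cv2.contourArea(k)>200: print(nm,cv2.minAreaRect(k+np.array([[x0,y0]])),cv2.contourArea(k))
g=t[205:260,425:475].max(2);m=(g<95).astype(np.uint8)*255
for k in cv2.findContours(m,cv2.RETR_EXTERNAL,cv2.CHAIN_APPROX_NONE)[0]:
    if cv2.contourArea(k)>80: print("dark",cv2.minEnclosingCircle(k+np.array([[425,205]])),cv2.contourArea(k))
for p in [(448,232),(401,235),(347,209),(510,256)]: print(p,onz("top",p,0.03))
E
```

```text
can ((451.71649169921875, 232.7628936767578), (37.669342041015625, 27.820486068725586), 23.96249008178711) 691.5
nest ((301.5, 231.5), (43.0, 43.0), 90.0) 1825.0
dark ((450.59588623046875, 230.13014221191406), 11.801636695861816) 375.0
(448, 232) [ 0.53202382 -0.11247473  0.03      ]
(401, 235) [ 0.52245048 -0.00389358  0.03      ]
(347, 209) [0.57990734 0.12234629 0.03      ]
(510, 256) [ 0.4799997 -0.2558335  0.03     ]
```

View pics/crop0.png

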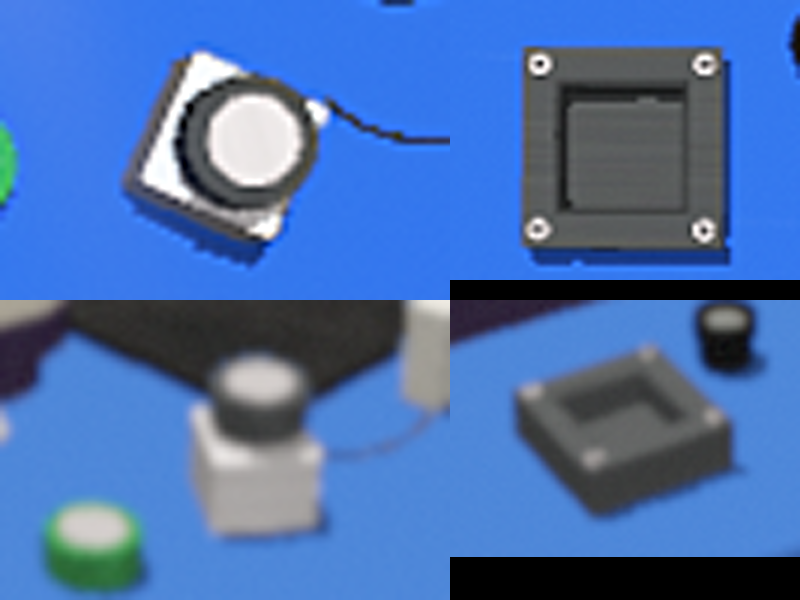

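The enlarged crop confirms it. The canister has a bright square body under a dark fluted cap, with the cap-top disc near top (452.3,230.3) and scene (393,209). The green-sided piece is the decoy. The nest's four bolts also show in both views.

```bash
python3 - <<'E'
from h import *
t=cv2.imread("pics/top0.png");s=cv2.imread("pics/scene0.png")
def blobs(im,box,thr,f=lambda g:g.min(2),amin=3):
    x0,y0,x1,y1=box;m=(f(im[y0:y1,x0:x1])>thr).astype(np.uint8)
    n,l,st,c=cv2.connectedComponentsWithStats(m);
    return [(c[i]+[x0,y0],st[i,4]) for i in range(1,n) if st[i,4]>=amin]
for n,im,box,thr in(("top",t,(278,206,328,256),140),("scene",s,(268,236,326,276),120)):
    b=blobs(im,box,thr);P=[onz(n,c,.037) for c,a in b]
    print(n,[(c.round(1),a,p[:2].round(4)) for (c,a),p in zip(b,P)],np.mean(P,0))
cu=lambda a:[np.array([x,y])for x,y in a]
print("captop",onz("top",(452.3,230.3),.0735),onz("scene",(350+258/6,195+82/6),.0735))
# top face corners crop (6x)
c=[onz("top",(410+x/6,207+y/6),.045) for x,y in[(200,52),(322,110),(270,238),(145,183)]]
for i in range(4):
    d=c[(i+1)%4]-c[i];print("edge",np.linalg.norm(d[:2]).round(4),np.degrees(np.arctan2(d[1],d[0])).round(1)%90)
print("face c",np.mean(c,0))
c=[onz("scene",(350+x/6,195+y/6),.045) for x,y in[(192,108),(322,152)]]
c2=[onz("scene",(350+x/6,195+y/6),.0) for x,y in[(213,233),(318,232)]]
print(c,c2)
# disc
g=t[205:260,425:475];hs=cv2.cvtColor(g,cv2.COLOR_BGR2HSV)
for thr in(150,180,200):print(thr,[(c.round(2),a) for c,a in blobs(t,(436,214,466,250),thr,amin=30)])
E
```

```text
top [(array([283.8, 213.4]), np.int32(17), array([0.5655, 0.2682])), (array([319.1, 213.3]), np.int32(15), array([0.5677, 0.1869])), (array([283.6, 248.6]), np.int32(16), array([0.4843, 0.2665])), (array([319., 249.]), np.int32(20), array([0.4853, 0.185 ]))] [0.52569791 0.22662921 0.037     ]
scene [(array([301.9, 240.9]), np.int32(8), array([0.5678, 0.187 ])), (array([277., 249.]), np.int32(15), array([0.5668, 0.268 ])), (array([315.6, 254.4]), np.int32(13), array([0.4876, 0.1861])), (array([290.3, 263.1]), np.int32(14), array([0.4862, 0.2666]))] [0.52707513 0.22693463 0.037     ]
captop [ 0.53322637 -0.11194648  0.0735    ] [ 0.53454836 -0.11180067  0.0735    ]
edge 0.0512 65.7
edge 0.053 68.5
edge 0.0517 67.5
edge 0.0545 68.0
face c [ 0.53276575 -0.11136016  0.045     ]
[array([ 0.56906175, -0.09693793,  0.045     ]), array([ 0.49955811, -0.12838442,  0.045     ])] [array([ 5.21350122e-01, -7.93510205e-02, -1.11022302e-16]), array([ 0.49481071, -0.12624362,  0.        ])]
150 [(array([440.68, 226.92]), np.int32(106)), (array([451.88, 229.88]), np.int32(189)), (array([452.52, 243.23]), np.int32(31))]
180 [(array([440.38, 226.53]), np.int32(91)), (array([451.92, 229.92]), np.int32(181))]
200 [(array([440.46, 226.2 ]), np.int32(84)), (array([451.81, 229.89]), np.int32(175))]
```

Request:
apply_moves --pt "-0.034 -0.0363 0 0 0 0 -1" --pt "-0.034 -0.0363 0 0 0 0 -1" --pt "-0.034 -0.0363 0 0 0 0 -1" --pt "-0.034 -0.0363 0 0 0 0 -1" --pt "-0.034 -0.0363 0 0 0 0 -1" --pt "-0.034 -0.0363 0 0 0 0 -1" --pt "-0.034 -0.0363 0 0 0 0 -1" --pt "-0.034 -0.0363 0 0 0 0 -1" --force 40

```text
t: 1.1
tcp_pos: [0.3552, 0.2436, 0.2312]
tool_rot: [0.141, 0.99, -0.0, -0.0]
force: [0.8, 0.7, 0.4]
finger_gap: 1.0
gripper_force: 0.0
```

```bash
cat >> h.py <<'E'
from scipy.spatial.transform import Rotation as Ro
def st(target=None,psi=None):
    s=sense();R=Ro.from_quat(s["tool_rot"]).as_matrix();p=np.array(s["tcp_pos"])
    ps=np.arctan2(R[1,1],R[0,1])
    print("t",round(s["t"],2),"p",p.round(4),"psi",ps.round(4),"tilt",np.degrees(np.arccos(-R[2,2])).round(2),"q6",np.round(s["q"][5],3),"F",np.round(s["force"],1),"T",np.round(s["ft_torque"],2),"gap",np.round(s["finger_gap"]*85,1),"gf",np.round(s["gripper_force"],1))
    if target is not None: print("tool delta",(R.T@(np.array(target)-p)).round(4))
    if psi is not None: print("wz",round(ps-psi,4))
E
python3 - <<'E'
from h import *
st((.5343,-.111,.12),.457)
def tri(a,b):
    (o1,d1),(o2,d2)=ray("top",a),ray("scene",b)
    A=np.stack([d1,-d2],1);k=np.linalg.lstsq(A,o2-o1,rcond=None)[0];return o1+k[0]*d1,o2+k[1]*d2
print(tri((515,237),(437,187)))
for z in(.05,.1,.2):print(onz("top",(515,237),z))
E
```

```text
t 1.1 p [0.3552 0.2436 0.2312] psi 1.2872 tilt 0.0 q6 -0.947 F [0.8 0.7 0.4] T [-0.01 -0.04  0.06] gap 85.0 gf 0.0
tool delta [-0.2712 -0.2903  0.1112]
wz 0.8302
(array([ 0.51909651, -0.23612412,  0.11663583]), array([ 0.5067606 , -0.25379459,  0.12226808]))
[ 0.52299768 -0.26008694  0.05      ]
[ 0.52007045 -0.24210651  0.1       ]
[ 0.514216   -0.20614565  0.2       ]
```

Request:
apply_moves --pt "-0.0339 -0.0363 0 0 0 0 -1" --pt "-0.0339 -0.0363 0 0 0 0 -1" --pt "-0.0339 -0.0363 0 0 0 0 -1" --pt "-0.0339 -0.0363 0 0 0 0 -1" --pt "-0.0339 -0.0363 0 0 0 0 -1" --pt "-0.0339 -0.0363 0 0 0 0 -1" --pt "-0.0339 -0.0363 0 0 0 0 -1" --pt "-0.0339 -0.0363 0 0 0 0 -1"

```text
t: 2.1
tcp_pos: [0.5341, -0.1112, 0.2309]
tool_rot: [0.142, 0.99, 0.0, -0.0]
force: [0.5, 0.5, -0.1]
finger_gap: 0.996
gripper_force: 0.0
```

Request:
apply_moves --pt "0 0 0.02 0 0 0.166 -1" --pt "0 0 0.02 0 0 0.166 -1" --pt "0 0 0.02 0 0 0.166 -1" --pt "0 0 0.02 0 0 0.166 -1" --pt "0 0 0.02 0 0 0.166 -1" --pt "0 0 0 0 0 0 -0.6" --pt "0 0 0 0 0 0 -0.6"

```text
t: 2.98
tcp_pos: [0.5341, -0.1098, 0.1317]
tool_rot: [0.528, 0.85, 0.0, 0.0]
force: [0.8, 0.3, -0.9]
finger_gap: 0.8
gripper_force: 0.0
```

```bash
python3 - <<'E'
from h import *
st((.5343,-.111,.045),.457)
a=snapshot("top")[:,:,::-1];b=snapshot("scene")[:,:,::-1]
o=np.vstack([cv2.resize(a[190:265,380:520],(560,300)),cv2.resize(b[120:260,320:460],(300,300))@np.eye(3) if 0 else cv2.resize(b[160:235,340:480],(560,300))])
cv2.imwrite("pics/ap.png",o)
E
```

```text
t 2.98 p [ 0.5341 -0.1098  0.1317] psi 0.4594 tilt 0.03 q6 -0.867 F [ 0.8  0.3 -0.9] T [0.03 0.01 0.02] gap 68.0 gf 0.0
tool delta [-0.0011 -0.0004  0.0867]
wz 0.0024
```

View pics/ap.png

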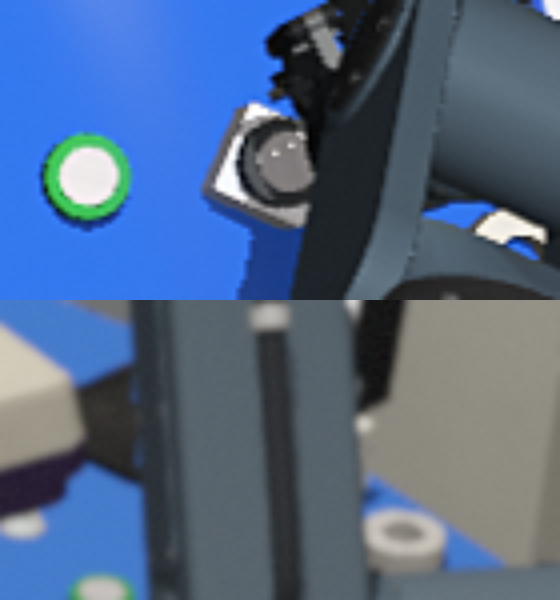

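The picture shows the open fingers just beside and above the capped canister, which is at about crop (285,160). The scene view is blocked by the arm. Next I'll descend and do a gentle centring squeeze.

Request:
apply_moves --pt "-0.001 0 0.03 0 0 0 -0.6" --pt "0 0 0.03 0 0 0 -0.6" --pt "0 0 0.016 0 0 0 -0.6" --pt "0 0 0.01 0 0 0 -0.6" --pt "0 0 0 0 0 0 -0.4" --pt "0 0 0 0 0 0 0" --pt "0 0 0 0 0 0 0.4" --pt "0 0 0 0 0 0 0.4" --force 20

```text
t: 4.08
tcp_pos: [0.5346, -0.1108, 0.046]
tool_rot: [0.528, 0.849, 0.0, 0.001]
force: [-0.8, -0.6, 3.0]
finger_gap: 0.578
gripper_force: 21.3
```

```bash
python3 - <<'E'
from h import *
st((.5343,-.111,.045),-1.114)
E
```

```text
t 4.08 p [ 0.5346 -0.1108  0.046 ] psi 0.4571 tilt 0.07 q6 -0.866 F [-0.8 -0.6  3. ] T [-0.14  0.23 -0.04] gap 49.1 gf 21.3
tool delta [-0.     -0.0003  0.001 ]
wz 1.5711
```

Request:
apply_moves --pt "0 0 0 0 0 0 -0.6" --pt "0 0 -0.003 0 0 0 -0.6" --pt "0 0 0 0 0 0.1746 -0.6" --pt "0 0 0 0 0 0.1746 -0.6" --pt "0 0 0 0 0 0.1746 -0.6" --pt "0 0 0 0 0 0.1746 -0.6" --pt "0 0 0 0 0 0.1746 -0.6" --pt "0 0 0 0 0 0.1746 -0.6"

```text
t: 5.08
tcp_pos: [0.5344, -0.1105, 0.0484]
tool_rot: [0.884, 0.468, 0.0, 0.0]
force: [-0.1, -0.5, 0.6]
finger_gap: 0.8
gripper_force: 0.0
```

Request:
apply_moves --pt "0 0 0 0 0 0.1746 -0.6" --pt "0 0 0 0 0 0.1746 -0.6" --pt "0 0 0 0 0 0.1746 -0.6" --pt "0 0 0.004 0 0 0 -0.6" --pt "0 0 0 0 0 0 0" --pt "0 0 0 0 0 0 0.4" --pt "0 0 0 0 0 0 0.4" --force 30

```text
t: 5.95
tcp_pos: [0.5342, -0.1106, 0.0443]
tool_rot: [0.974, 0.227, -0.0, 0.0]
force: [-0.6, -0.3, -0.5]
finger_gap: 0.576
gripper_force: 31.1
```

```bash
python3 - <<'E'
from h import *
st((.5343,-.111,.045),-1.114)
E
```

```text
t 5.95 p [ 0.5342 -0.1106  0.0443] psi -1.1136 tilt 0.01 q6 0.705 F [-0.6 -0.3 -0.5] T [-0.1  -0.04  0.04] gap 48.9 gf 31.1
tool delta [-0.0001  0.0004 -0.0007]
wz 0.0004
```

Request:
apply_moves --pt "0 0 0 0 0 0 1" --pt "0 0 0 0 0 0 1" --pt "0 0 -0.005 0 0 0 1" --pt "0 0 -0.02 0 0 0 1" --pt "0 0 -0.03 0 0 0 1" --pt "0 0 -0.03 0 0 0 1" --pt "0 0 -0.005 0 0 0 1" --pt "0 0 0 0 0 0 1" --force 90

```text
t: 6.95
tcp_pos: [0.5337, -0.1103, 0.1337]
tool_rot: [0.974, 0.226, -0.0, -0.0]
force: [0.1, 1.0, -4.2]
finger_gap: 0.564
gripper_force: 93.7
```

```bash
python3 - <<'E'
from h import *
st((.5264,.2268,.1343),-.6996)
E
```

```text
t 6.95 p [ 0.5337 -0.1103  0.1337] psi -1.1144 tilt 0.06 q6 0.705 F [ 0.1  1.  -4.2] T [ 0.01  0.03 -0.04] gap 47.9 gf 93.7
tool delta [ 0.142  -0.3058 -0.0004]
wz -0.4148
```

Request:
apply_moves --pt "0.0178 -0.0382 0 0 0 0 1" --pt "0.0178 -0.0382 0 0 0 0 1" --pt "0.0178 -0.0382 0 0 0 0 1" --pt "0.0178 -0.0382 0 0 0 0 1" --pt "0.0178 -0.0382 0 0 0 0 1" --pt "0.0178 -0.0382 0 0 0 0 1" --pt "0.0178 -0.0382 0 0 0 0 1" --pt "0.0178 -0.0382 0 0 0 0 1"

```text
t: 7.95
tcp_pos: [0.526, 0.2276, 0.1322]
tool_rot: [0.974, 0.226, -0.002, -0.0]
force: [0.4, 0.1, -3.6]
finger_gap: 0.562
gripper_force: 93.9
```

Request:
apply_moves --pt "0 0 0 0 0 -0.1383 1" --pt "0 0 0 0 0 -0.1383 1" --pt "0 0 0 0 0 -0.1383 1" --pt "0 0 0 0 0 0 1"

```text
t: 8.45
tcp_pos: [0.5261, 0.2263, 0.1324]
tool_rot: [0.907, 0.421, -0.002, -0.0]
force: [0.2, 1.2, -4.1]
finger_gap: 0.567
gripper_force: 94.1
```

```bash
python3 - <<'E'
from h import *
st((.5264,.2268,.065),-.6996)
a=snapshot("top")[:,:,::-1];b=snapshot("scene")[:,:,::-1]
cv2.imwrite("pics/a1.png",a);cv2.imwrite("pics/b1.png",b)
cv2.imwrite("pics/nestv.png",np.hstack([cv2.resize(a[190:270,260:340],(400,400),interpolation=cv2.INTER_CUBIC),cv2.resize(b[190:290,250:350],(400,400),interpolation=cv2.INTER_CUBIC)]))
E
```

```text
t 8.45 p [0.5261 0.2263 0.1324] psi -0.701 tilt 0.22 q6 0.912 F [ 0.2  1.2 -4.1] T [ 0.01  0.02 -0.03] gap 48.2 gf 94.1
tool delta [0.0008 0.     0.0674]
wz -0.0014
```

View pics/nestv.png

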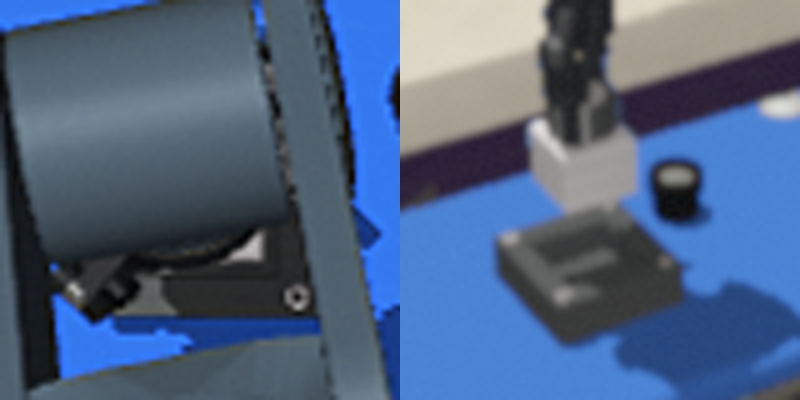

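The scene half shows the canister held level above the nest, with its bottom corners near crop (537,178), (572,210) and (636,188). Its sides look parallel to the nest block, and I'll check that numerically.

```bash
python3 - <<'E'
from h import *
c=[onz("scene",(250+(x-400)/4-.5,190+y/4-.5),.088) for x,y in((537,178),(572,210),(636,188))]
print(np.round(c,4))
for d in(c[0]-c[1],c[2]-c[1]):print(np.linalg.norm(d),np.degrees(np.arctan2(d[1],d[0])))
print("expect front corner",.5261-.028,.2263-.028, "or",.5261-.028,.2263+.028)
E
```

```text
[[0.5558 0.2494 0.088 ]
 [0.5073 0.2468 0.088 ]
 [0.5092 0.1958 0.088 ]]
0.048564470872956546 3.0941253683107792
0.051097114494336224 -87.79218872315856
expect front corner 0.4981 0.1983 or 0.4981 0.2543
```

Request:
apply_moves --pt "0.0008 0 0.02 0 0 0 1" --pt "0 0 0.02 0 0 0 1" --pt "0 0 0.009 0 0 0 1" --pt "0 0 0.004 0 0 0 1" --pt "0 0 0.003 0 0 0 1" --pt "0 0 0.003 0 0 0 1"

```text
t: 9.3
tcp_pos: [0.5276, 0.2273, 0.0774]
tool_rot: [0.907, 0.422, -0.0, -0.0]
force: [-7.5, -1.4, 17.3]
finger_gap: 0.567
gripper_force: 96.5
```

```bash
python3 - <<'E'
from h import *
st((.5264,.2268,.0543),-.6996)
E
```

```text
t 9.3 p [0.5276 0.2273 0.0774] psi -0.6996 tilt 0.02 q6 0.912 F [-7.5 -1.4 17.3] T [-0.15  0.87 -0.04] gap 48.2 gf 96.5
tool delta [-0.0011 -0.0006  0.0231]
wz 0.0
```

Request:
apply_moves --pt "-0.0013 -0.0015 -0.001 0 0 0 1" --pt "0 0 0.001 0 0 0 1" --pt "0 0 0.002 0 0 0 1" --pt "0 0 0 0 0 0 1"

```text
t: 9.8
tcp_pos: [0.5256, 0.227, 0.0761]
tool_rot: [0.907, 0.422, 0.0, 0.0]
force: [-6.0, -1.8, 17.1]
finger_gap: 0.562
gripper_force: 96.5
```

```bash
python3 - <<'E'
from h import *
st((.5264,.2268,.0543),-.6996)
E
```

```text
t 9.8 p [0.5256 0.227  0.0761] psi -0.6991 tilt 0.03 q6 0.912 F [-6.  -1.8 17.1] T [-0.26  0.67  0.05] gap 47.7 gf 96.5
tool delta [0.0004 0.0007 0.0218]
wz 0.0005
```

Request:
apply_moves --pt "-0.0017 -0.0012 0 0 0 0 1" --pt "0 0 0.001 0 0 0 1" --pt "0 0 0.001 0 0 0 1" --pt "0 0 0 0 0 0 1"

```text
t: 10.3
tcp_pos: [0.5238, 0.2264, 0.0706]
tool_rot: [0.907, 0.422, -0.0, -0.0]
force: [0.9, 0.1, -3.9]
finger_gap: 0.562
gripper_force: 94.8
```

```bash
python3 - <<'E'
from h import *
st((.5264,.2268,.0543),-.6996)
E
```

```text
t 10.3 p [0.5238 0.2264 0.0706] psi -0.6996 tilt 0.06 q6 0.912 F [ 0.9  0.1 -3.9] T [-0.03 -0.06 -0.02] gap 47.8 gf 94.8
tool delta [0.002  0.0018 0.0163]
wz 0.0
```

The canister has slipped into the pocket with no contact force, so I'll keep lowering.

Request:
apply_moves --pt "0 0 0.005 0 0 0 1" --pt "0 0 0.005 0 0 0 1" --pt "0 0 0.004 0 0 0 1" --pt "0 0 0.001 0 0 0 1" --pt "0 0 0.001 0 0 0 1"

```text
t: 10.92
tcp_pos: [0.5238, 0.2265, 0.0552]
tool_rot: [0.907, 0.422, -0.0, -0.0]
force: [0.6, -0.1, -3.7]
finger_gap: 0.564
gripper_force: 94.8
```

```bash
python3 - <<'E'
from h import *
st((.5238,.2264,.0543),-.6996)
E
```

```text
t 10.93 p [0.5238 0.2265 0.0552] psi -0.6995 tilt 0.02 q6 0.912 F [ 0.6 -0.1 -3.7] T [ 0.04 -0.01 -0.08] gap 47.9 gf 94.8
tool delta [-0.0001  0.0001  0.0009]
wz 0.0001
```

Request:
apply_moves --pt "0 0 0.0007 0 0 0 1" --pt "0 0 0.0007 0 0 0 1" --pt "0 0 0 0 0 0 1"

```text
t: 11.3
tcp_pos: [0.5238, 0.2268, 0.0546]
tool_rot: [0.907, 0.422, 0.0, -0.0]
force: [-2.0, 1.3, 3.2]
finger_gap: 0.561
gripper_force: 95.6
```

```bash
python3 - <<'E'
from h import *
st((.5238,.2264,.0543),-.6996)
E
```

```text
t 11.3 p [0.5238 0.2268 0.0546] psi -0.6995 tilt 0.03 q6 0.912 F [-2.   1.3  3.2] T [ 0.11  0.28 -0.03] gap 47.7 gf 95.6
tool delta [-0.0003  0.0002  0.0003]
wz 0.0001
```

Seated: the floor takes load and the height is within 0.3 mm of what I expected. Now I'll unscrew.

Request:
apply_moves --pt "0 0 0 0 0 -0.06 1" --pt "0 0 0 0 0 -0.06 1" --pt "0 0 -0.0002 0 0 -0.1 1" --pt "0 0 -0.0002 0 0 -0.1 1" --pt "0 0 0 0 0 0 1" --force 110

```text
t: 11.92
tcp_pos: [0.5253, 0.2265, 0.0552]
tool_rot: [0.828, 0.561, 0.001, 0.001]
force: [0.8, -1.0, 4.3]
finger_gap: 0.562
gripper_force: 112.7
```

```bash
python3 - <<'E'
from h import *
st((.5238,.2264,.0543),-.6996)
E
```

```text
t 11.93 p [0.5253 0.2265 0.0552] psi -0.3801 tilt 0.18 q6 0.593 F [ 0.8 -1.   4.3] T [-0.11 -0.11  0.09] gap 47.8 gf 112.7
tool delta [-0.0007 -0.0014  0.0009]
wz 0.3195
```

Request:
apply_moves --pt "0 0 -0.0003 0 0 -0.15 1" --pt "0 0 -0.0003 0 0 -0.15 1" --pt "0 0 -0.0003 0 0 -0.15 1" --pt "0 0 0 0 0 0 1"

```text
t: 12.42
tcp_pos: [0.5255, 0.2267, 0.056]
tool_rot: [0.683, 0.731, 0.001, 0.001]
force: [0.9, -0.2, 4.2]
finger_gap: 0.561
gripper_force: 112.7
```

```bash
python3 - <<'E'
from h import *
st((.5238,.2264,.0543),-.6996)
for i in range(3):
    b=snapshot("scene")[:,:,::-1];
    s=sense();print(np.round(s["force"],1),np.round(s["ft_torque"],2))
cv2.imwrite("pics/turn1.png",cv2.resize(b[190:290,240:340],(600,600),interpolation=cv2.INTER_CUBIC))
E
```

```text
t 12.43 p [0.5255 0.2267 0.056 ] psi 0.0679 tilt 0.2 q6 0.145 F [ 0.9 -0.2  4.2] T [-0.1  -0.21  0.13] gap 47.6 gf 112.7
tool delta [-0.0001 -0.0017  0.0017]
wz 0.7675
[ 2.5 -0.5  5.4] [-0.09 -0.24  0.1 ]
[ 1.5 -1.   5.4] [-0.14 -0.3   0.14]
[ 1.6 -1.3  5.9] [-0.09 -0.26  0.04]
```

View pics/turn1.png

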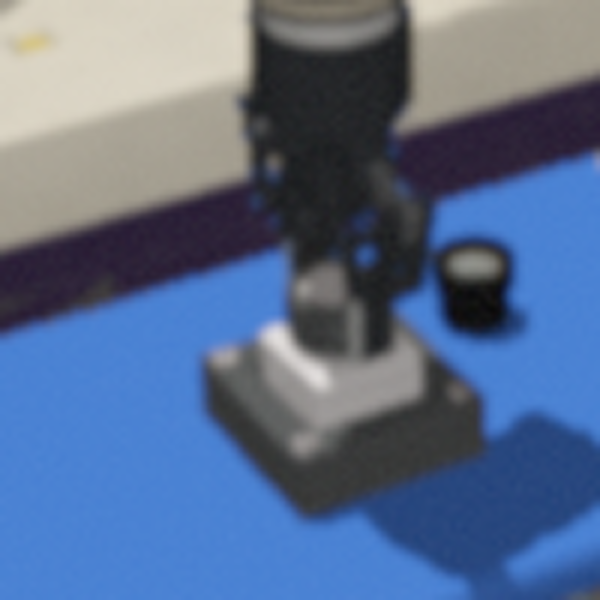

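The canister sits flush in the nest at crop (340,370) with its sides along the block, so only the cap is turning. I'll continue.

Request:
apply_moves --pt "0 0 -0.0004 0 0 -0.15 1" --pt "0 0 -0.0003 0 0 -0.15 1" --pt "0 0 -0.0004 0 0 -0.15 1" --pt "0 0 -0.0003 0 0 -0.15 1" --pt "0 0 -0.0004 0 0 -0.15 1" --pt "0 0 0 0 0 0 1"

```text
t: 13.32
tcp_pos: [0.5246, 0.2268, 0.0572]
tool_rot: [0.368, 0.93, 0.001, 0.001]
force: [1.8, 0.7, 3.0]
finger_gap: 0.561
gripper_force: 112.6
```

```bash
python3 - <<'E'
from h import *
st((.5238,.2264,.0543),-.6996)
E
```

```text
t 13.32 p [0.5246 0.2268 0.0572] psi 0.8168 tilt 0.1 q6 -0.605 F [1.8 0.7 3. ] T [ 0.16 -0.37  0.04] gap 47.7 gf 112.6
tool delta [ 0.0003 -0.0009  0.0029]
wz 1.5164
```

Request:
apply_moves --pt "0 0 -0.0003 0 0 -0.14 1" --pt "0 0 -0.0003 0 0 -0.14 1" --pt "0 0 -0.0003 0 0 -0.14 1" --pt "0 0 0 0 0 0 1"

```text
t: 13.82
tcp_pos: [0.5245, 0.2267, 0.0578]
tool_rot: [0.167, 0.986, 0.0, 0.001]
force: [2.6, 1.4, 0.5]
finger_gap: 0.558
gripper_force: 112.7
```

```bash
python3 - <<'E'
from h import *
st((.5238,.2264,.0543),-.6996)
E
```

```text
t 13.82 p [0.5245 0.2267 0.0578] psi 1.2357 tilt 0.07 q6 -1.023 F [2.6 1.4 0.5] T [ 0.08 -0.47 -0.01] gap 47.4 gf 112.7
tool delta [ 0.0005 -0.0005  0.0035]
wz 1.9353
```

Request:
apply_moves --pt "0 0 -0.0001 0 0 -0.03 1" --pt "0 0 -0.0001 0 0 -0.03 1" --pt "0 0 0 0 0 0 1"

```text
t: 14.2
tcp_pos: [0.524, 0.2266, 0.0581]
tool_rot: [0.135, 0.991, 0.0, 0.0]
force: [2.8, -0.2, -0.2]
finger_gap: 0.556
gripper_force: 112.8
```

```bash
python3 - <<'E'
from h import *
st((.5238,.2264,.0543),-.6996)
E
```

```text
t 14.2 p [0.524  0.2266 0.0581] psi 1.2999 tilt 0.01 q6 -1.087 F [ 2.8 -0.2 -0.2] T [ 0.06 -0.46 -0.04] gap 47.2 gf 112.8
tool delta [ 0.0001 -0.0002  0.0038]
wz 1.9995
```

Request:
apply_moves --pt "0 0 -0.001 0 0 0 1" --pt "0 0 -0.001 0 0 0 1" --pt "0 0 -0.001 0 0 0 1" --pt "0 0 0 0 0 0 1" --pt "0 0 0 0 0 0 1"

```text
t: 14.82
tcp_pos: [0.5236, 0.2265, 0.061]
tool_rot: [0.135, 0.991, -0.0, -0.0]
force: [0.8, 0.4, -1.8]
finger_gap: 0.553
gripper_force: 113.1
```

```bash
python3 - <<'E'
from h import *
st((.5238,.2264,.0543),-.6996)
for i in range(3):
    b=snapshot("scene");s=sense();print(np.round(s["force"],1),np.round(s["ft_torque"],2))
E
```

```text
t 14.82 p [0.5236 0.2265 0.061 ] psi 1.3005 tilt 0.04 q6 -1.088 F [ 0.8  0.4 -1.8] T [-0.01 -0.18 -0.07] gap 47.0 gf 113.1
tool delta [-0.0003 -0.      0.0067]
wz 2.0001
[ 1.3  0.4 -1.9] [-0.01 -0.15 -0.04]
[-0.4 -0.1 -1.7] [ 0.   -0.07 -0.03]
[ 0.4 -0.9 -2.2] [-0.02 -0.14 -0.02]
```

Request:
apply_moves --pt "0 0 -0.002 0 0 0 1" --pt "0 0 -0.002 0 0 0 1" --pt "0 0 -0.002 0 0 0 1" --pt "0 0 0 0 0 0 1" --pt "0 0 0 0 0 0 1"

```text
t: 15.6
tcp_pos: [0.5239, 0.2266, 0.0672]
tool_rot: [0.135, 0.991, 0.0, 0.0]
force: [0.7, -0.9, -0.9]
finger_gap: 0.561
gripper_force: 113.1
```

```bash
python3 - <<'E'
from h import *
st()
for i in range(4):
    b=snapshot("scene")[:,:,::-1];s=sense();print(np.round(s["force"],1),np.round(s["ft_torque"],2))
cv2.imwrite("pics/lift1.png",cv2.resize(b[190:290,240:340],(600,600),interpolation=cv2.INTER_CUBIC))
E
```

```text
t 15.6 p [0.5239 0.2266 0.0672] psi 1.3006 tilt 0.01 q6 -1.088 F [ 0.7 -0.9 -0.9] T [-0.08 -0.09  0.04] gap 47.6 gf 113.1
[ 0.5 -0.2 -1.5] [-0.02 -0.1  -0.04]
[ 0.7 -0.  -0.7] [-0.14 -0.11 -0.02]
[ 1.3 -0.2 -0.4] [-0.07 -0.13  0.04]
[ 0.9 -0.4 -1.1] [-0.05 -0.13 -0.03]
```

View pics/lift1.png

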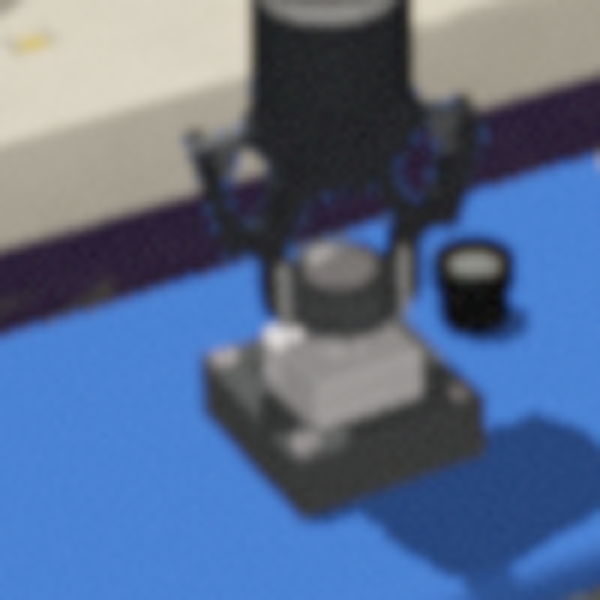

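The canister stays down in the nest while the cap, at crop (345,285), has risen. The force is about 1 N, which is just the cap's weight, so the threads have let go. I'll lift straight up to a finger's width.

Request:
apply_moves --pt "0 0 -0.004 0 0 0 1" --pt "0 0 -0.005 0 0 0 1" --pt "0 0 -0.005 0 0 0 1" --pt "0 0 -0.004 0 0 0 1" --pt "0 0 0 0 0 0 1" --pt "0 0 0 0 0 0 1" --pt "0 0 0 0 0 0 1"

```text
t: 16.68
tcp_pos: [0.5237, 0.2265, 0.0849]
tool_rot: [0.135, 0.991, -0.0, -0.0]
force: [0.0, -0.4, -1.1]
finger_gap: 0.558
gripper_force: 113.1
```

```bash
python3 - <<'E'
from h import *
st()
b=snapshot("scene")[:,:,::-1]
cv2.imwrite("pics/lift2.png",cv2.resize(b[190:290,240:340],(600,600),interpolation=cv2.INTER_CUBIC))
for z in(.074,.074+.016,.114):
    print(z,(proj("scene",(.5239,.2266,z))-[240,190]+.5)*6)
E
```

```text
t 16.68 p [0.5237 0.2265 0.0849] psi 1.3005 tilt 0.03 q6 -1.088 F [ 0.  -0.4 -1.1] T [-0.01 -0.04  0.04] gap 47.4 gf 113.1
0.074 [341.38508859 310.74508864]
0.09 [340.25217023 281.93670657]
0.114 [338.52886802 238.11576583]
```

View pics/lift2.png

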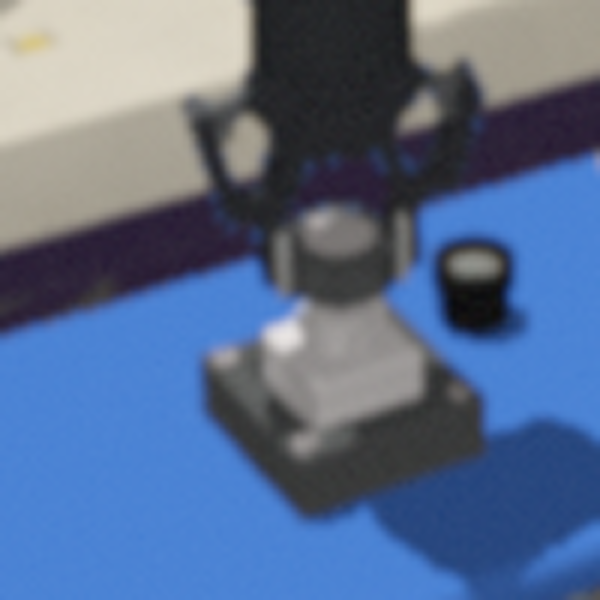

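The cap is level with its top centre at (341,232), about 16–19 mm above the mouth. The neck is directly below it at about (345,310), and the canister is upright in the nest. I'm handing in.

```bash
python3 -c "
from station import *
print(sign_off())"
```

```text
the job is handed in; nothing more can be done
None
```

The closed canister was seated upright in the nest's pocket, its cap was unscrewed, and the gripper is holding the cap level about 16–19 mm above the mouth; the job was handed in at about 17 s of the 58 s allowed.

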